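Fit the circuit breakers into their enclosures

ROBOT

A 6-joint arm with a two-finger parallel gripper is mounted at the origin on the work surface. World frame = base frame: x ahead of the robot, y to its left, z up, the work surface at z = 0. Lengths are in m, angles in rad, forces in N, time in s.
With the tool pointing down it reaches from about 0.375 to 0.9 m from the base axis. Payload 3.1 kg.
Tool frame: the origin (TCP) lies midway between the tips of the shut fingers; the grasp point (between the pads) lies 19 mm behind it; z points along the fingers, y is the direction in which the jaws open and shut (so a half turn about z gives the same grasp; the last joint's range is limited). The gripper opens to 87 mm and grips with 3 to 60 N. Pads are 19 mm wide; open, the fingers measure 117 mm over their backs; the gripper's body (75 mm by 190 mm) begins 51 mm behind the grasp point.
Start: joints at [-1.369, 0.527, 1.433, -0, 1.181, -0.178], TCP at [0.232, -0.58, 0.223] pointing down, gripper open.
Joint ranges: [-3.08, 3.08], [-0.75, 2.2], [0.22, 2.44], [-1.43, 4.57], [0, 2.65], [-2.85, 2.85]. Speed limits (rad/s): [2.79, 2.79, 3.14, 3.14, 3.14, 3.14].

INTERFACE

Orientations are given as a rotation vector (axis times angle).
In Python, from station import manip gives the robot as it stands.
- The arm moves only by the tool send_rows, never from a script. Its argument "increments" is a list of rows, each a list of 5 numbers: the shift along the world's x, y, z in cm, then the turn about the world's z in degrees, then the finger opening in cm, from 0 to 8.7. A call has 1 to 8 rows; each row shifts and turns the commanded pose from where the row before left it; what a row does not reach is not made up. A row lasts 1/10 s, in which the tool goes at most 50 mm and 8.59 degrees, less where a joint would pass 70% of its speed; a pose out of reach is approached as far as the arm can. A call with a gripper value outside its range is refused whole. The fingers move at their own pace and stop on an object; "grip_force" is the grip in N (left out, the last holds). Time passes only in rows, so rows that do not move let the fingers close. It gives the time, the measured TCP pose, the force and the opening at its end, in the units of the state.
- manip.read_state(): the state, without advancing time (a new reading comes with each control period).
- manip.snapshot(name): name is "side" or "top" or "wrist"; returns the picture (480x640x3 uint8, red, green, blue); there is no depth.
- manip.get_calibration(name): a dict with "K" (3x3 intrinsics, pixels), "xyz" and "attitude" of the camera in the world; the wrist camera has in their place "tool_from_camera" (4x4, takes a point from camera to tool coordinates, whose origin is the TCP and whose axes are the flange's). Camera axes: x right, y down, z forward; pixel columns grow to the right and rows downward; lengths in m; the calibration is good to about 2 mm. The wrist camera is an equidistant fisheye: a pixel r from the principal point sees the ray r / f radians off the axis. A picture is of the moment at which its call begins: read the wrist's pose just before it. get_calibration takes no time and is no camera call.
- manip.sign_off(): hands the job in, once; it reports no verdict.
Trained networks look in the newest picture that a camera, given by its name, has taken for a name from the list of things; names that differ only in an ending like _2 or _b are one class to them, and where a whole thing is asked for, a point or a joint stands for the part that bears it (a point fixed in the world has none). Each returns a list of dicts, best first, with "confidence" (0 to 1); they miss things now and then, are a little off and sometimes report something else, mostly with a low value. They report only what shows in the picture. A call takes as long as a camera call. They do not tell look-alikes from the thing itself.
- manip.find_in(query, camera): "location" ([x, y, z] in m, in world coordinates, good to about 4 mm: the middle of the surface that is visible of it).
- manip.cut_out(query, camera): "pixels" (480x640 bool, what is visible of it).
The state is a dict: "clock": time; "q": joint angles; "joint_vel": joint speeds; "joint_efforts": joint torques, N m; "ee_pos": TCP position; "orientation": TCP orientation; "wrist_force": force on the tool from outside, world axes, zero at the start; "wrist_torque": the same for the moment, N m; "finger_gap": finger opening in m.
Only numpy, scipy, OpenCV 4.12 (cv2) and the standard library are available. Lean on these libraries where they do the work, as an engineer would, in place of code of your own. Each camera call takes 0.05 s, during which the arm holds its last target. There are 200 camera calls.

TASK

Put each of the four circuit breakers into the open grey enclosure made for it: the one-pole breaker into the narrowest, the two-pole into the next, the three-pole into the next, the four-pole into the widest. Each must end standing upright, toggles up, fully down on the floor of its enclosure, and let go.

Things in the scene. Friction and masses are not known exactly. Their poses are not given: they have to be found in the camera images.
- breaker1_center (a point): Loose white circuit breaker, one pole, 18 mm wide, one toggle on top; about 120 g. Point: its centre, 36 mm above its underside. x along its 85 mm length, y across its width, z up. Full outline up to 46 mm (flat shoulders at both ends); then a nose, 45 mm along x, centred, full width, up to 72 mm; toggles to 81 mm. Gripped on the nose along x, the fingers stay above the enclosure walls.
- enclosure1: Open-topped grey enclosure for a 1-pole breaker, fixed to the bench. Outside 109 mm along x, 40 along y, 45 high; walls and floor 3 mm; inside 103 x 34, 42 deep. A metal strip 2 mm high crosses the floor; the breaker has a 6 mm hollow over it and stands on the floor, 3 mm above the bench. Origin: centre of the underside, z up.
- breaker2_center (a point): Loose white circuit breaker, two poles, 36 mm wide, two toggles joined by a bar; about 240 g. Point: its centre, 36 mm above its underside. x along its 85 mm length, y across its width, z up. Full outline up to 46 mm (flat shoulders at both ends); then a nose, 45 mm along x, centred, full width, up to 72 mm; toggles to 81 mm. Gripped on the nose along x, the fingers stay above the enclosure walls.
- enclosure2: Open-topped grey enclosure for a 2-pole breaker, fixed to the bench. Outside 109 mm along x, 58 along y, 45 high; walls and floor 3 mm; inside 103 x 52, 42 deep. A metal strip 2 mm high crosses the floor; the breaker has a 6 mm hollow over it and stands on the floor, 3 mm above the bench. Origin: centre of the underside, z up.
- breaker3_center (a point): Loose white circuit breaker, three poles, 54 mm wide, three toggles joined by a bar; about 360 g. Point: its centre, 36 mm above its underside. x along its 85 mm length, y across its width, z up. Full outline up to 46 mm (flat shoulders at both ends); then a nose, 45 mm along x, centred, full width, up to 72 mm; toggles to 81 mm. Gripped on the nose along x, the fingers stay above the enclosure walls.
- enclosure3: Open-topped grey enclosure for a 3-pole breaker, fixed to the bench. Outside 109 mm along x, 76 along y, 45 high; walls and floor 3 mm; inside 103 x 70, 42 deep. A metal strip 2 mm high crosses the floor; the breaker has a 6 mm hollow over it and stands on the floor, 3 mm above the bench. Origin: centre of the underside, z up.
- breaker4_center (a point): Loose white circuit breaker, four poles, 72 mm wide, four toggles joined by a bar; about 480 g. Point: its centre, 36 mm above its underside. x along its 85 mm length, y across its width, z up. Full outline up to 46 mm (flat shoulders at both ends); then a nose, 45 mm along x, centred, full width, up to 72 mm; toggles to 81 mm. Gripped on the nose along x, the fingers stay above the enclosure walls.
- enclosure4: Open-topped grey enclosure for a 4-pole breaker, fixed to the bench. Outside 109 mm along x, 94 along y, 45 high; walls and floor 3 mm; inside 103 x 88, 42 deep. A metal strip 2 mm high crosses the floor; the breaker has a 6 mm hollow over it and stands on the floor, 3 mm above the bench. Origin: centre of the underside, z up.
Not all that is in view belongs to the job. Leave any purple look-alike of the part that bears breaker2_center alone.

How it is judged:
By the outcome, as a careful person would: the job done as asked, in the order asked, and still so for the second after the job is handed in, with the robot touching nothing.
It also fails if it takes over 109 s, if anything falls off the work surface, if the arm or the gripper's body presses on something with over 40 N, if the wrist force passes 120 N, or if a joint passes its speed limit or range.

## Working session

There is one attempt and no reset: what is moved stays moved. The work goes in short steps, Python scripts to look and compute and a tool call to move; the robot and the scene stay as the last step left them, time stands still between calls to the robot, and variables do not carry over. Pictures are saved under pics/ and viewed, about 12 in all and at most 16, crops included, and the job is handed in when it is done.

Besides the shell and the picture viewer there is one more tool, called after "Request:" by a JSON object that holds its "op" and its "data". send_rows: Moves the arm, as the interface text tells. Its arguments: {"type":"object","properties":{"increments":{"type":"array"},"grip_force":{"type":"number"}},"required":["increments"]}

```bash
mkdir -p pics; ls; cat > h.py <<'E'
import numpy as np, cv2
from station import manip
from scipy.spatial.transform import Rotation as R
def cam(n):
    c=manip.get_calibration(n); return c
E
python3 - <<'E'
from h import *
for n in("top","side"):
    im=manip.snapshot(n); cv2.imwrite(f"pics/{n}0.png",im[:,:,::-1]); print(n,manip.get_calibration(n))
    for k in range(1,5):
        for q in(f"breaker{k}_center",f"enclosure{k}"):
            print(q,[(np.round(d["location"],3).tolist(),round(d["confidence"],2)) for d in manip.find_in(q,n)])
print(manip.read_state())
E
```

```text
pics
top {'K': array([[465.88658573,   0.        , 327.19437135],
       [  0.        , 465.88658573, 237.45265234],
       [  0.        ,   0.        ,   1.        ]]), 'xyz': array([ 0.44533026, -0.01652451,  0.93863937]), 'attitude': array([-2.18403272,  2.19616058, -0.03187907])}
breaker1_center [([0.45, -0.31, 0.052], 0.6), ([0.47, -0.008, 0.07], 0.33)]
enclosure1 [([0.625, 0.155, 0.003], 0.98), ([0.455, 0.311, 0.003], 0.96), ([0.648, -0.312, 0.009], 0.77)]
breaker2_center [([0.633, -0.006, 0.061], 0.81), ([0.339, 0.192, 0.047], 0.75), ([0.31, -0.158, 0.056], 0.65)]
enclosure2 [([0.625, 0.155, 0.003], 0.98), ([0.455, 0.311, 0.003], 0.96), ([0.648, -0.312, 0.009], 0.77)]
breaker3_center [([0.47, -0.01, 0.073], 0.67)]
enclosure3 [([0.625, 0.155, 0.003], 0.98), ([0.455, 0.311, 0.003], 0.96), ([0.648, -0.312, 0.009], 0.77)]
breaker4_center [([0.456, -0.135, 0.068], 0.72)]
enclosure4 [([0.625, 0.155, 0.003], 0.98), ([0.455, 0.311, 0.003], 0.96), ([0.648, -0.312, 0.009], 0.77)]
side {'K': array([[510.53713715,   0.        , 313.66297068],
       [  0.        , 510.53713715, 240.460959
[... 866 characters left out ...]
]
{'clock': 0.9, 'q': array([-1.36848270e+00,  5.27467410e-01,  1.43269491e+00, -5.19435344e-07,
        1.18141742e+00, -1.78476991e-01]), 'joint_vel': array([-1.30691635e-03,  2.05005882e-03,  1.66053512e-04,  7.43230549e-04,
       -1.62396360e-05, -2.19439464e-03]), 'joint_efforts': array([ 1.70069879e-04, -4.39994466e+01, -1.76988029e+01,  6.34699012e-02,
        5.03196032e-02,  1.55835291e-06]), 'ee_pos': array([ 0.23231988, -0.5801923 ,  0.22257006]), 'orientation': array([ 3.08480976e+00,  5.94535088e-01, -5.13052520e-07]), 'wrist_force': array([-0.02355435, -0.74899887,  0.7153083 ]), 'wrist_torque': array([ 0.04016571,  0.00518729, -0.00488099]), 'finger_gap': 0.08709792108185031}
```

View pics/top0.png

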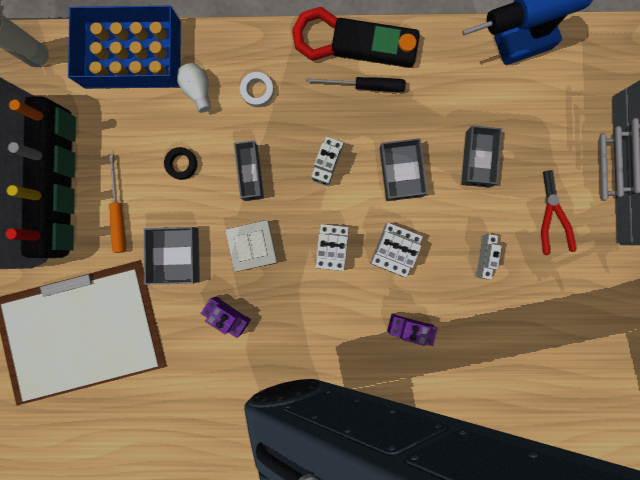

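View pics/side0.png

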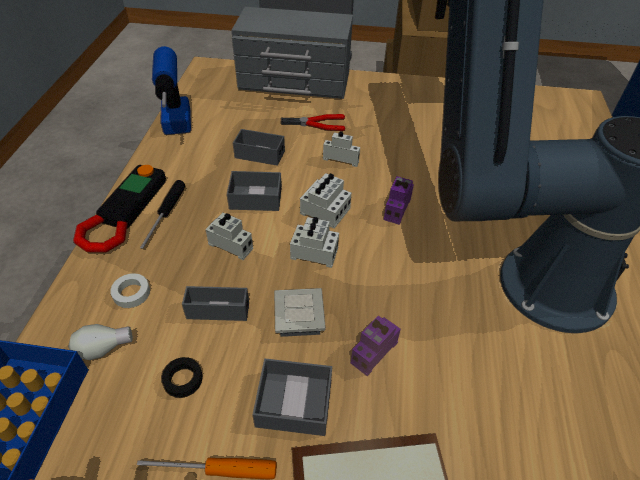

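```bash
cat >> h.py <<'E'
from scipy.optimize import minimize
def proj(c,P):
    p=(np.asarray(P)-c["xyz"])@R.from_rotvec(c["attitude"]).as_matrix()   # world->cam
    p=p@c["K"].T; return p[:,:2]/p[:,2:]
def box(lx,ly,z0,z1):
    return np.array([[sx*lx/2,sy*ly/2,z] for sx in(-1,1) for sy in(-1,1) for z in(z0,z1)])
W={1:.018,2:.036,3:.054,4:.072}
def parts(kind,w):
    if kind=="b": return [box(.085,w,0,.046),box(.045,w,.046,.072),box(.010,w*.9,.072,.081)]
    return [box(.109,w+.022,0,.045)]
def render(c,ps,v,S=4):
    m=np.zeros((480*S,640*S),np.uint8); M=R.from_euler("z",v[2]).as_matrix()
    for p in ps:
        uv=proj(c,p@M.T+[v[0],v[1],v[3] if len(v)>3 else 0])
        h=cv2.convexHull(((uv+.5)*S-.5).round().astype(np.int32)); cv2.fillConvexPoly(m,h,1)
    return cv2.resize(m.astype(np.float32),(640,480),interpolation=cv2.INTER_AREA)
def mask_near(q,n,P):
    u=proj(cam(n),[P])[0]; best=None
    for d in manip.cut_out(q,n):
        ys,xs=np.nonzero(d["pixels"])
        if len(xs)==0: continue
        e=np.hypot(xs.mean()-u[0],ys.mean()-u[1])
        if best is None or e<best[0]: best=(e,d["pixels"].astype(np.float32),d["confidence"])
    return best if best and best[0]<25 else None
def fit(kind,w,masks,x0,y0,z=0):
    ps=parts(kind,w)
    def cost(v):
        s=0
        for n,m in masks.items():
            r=render(cam(n),ps,[v[0],v[1],v[2]/10,z]); s+=1-np.minimum(r,m).sum()/np.maximum(r,m).sum()
        return s/len(masks)
    best=None
    for a in np.arange(-90,90,20):
        s=np.array([x0,y0,np.radians(a)*10]); r=minimize(cost,s,method="Nelder-Mead",options=dict(maxfev=100,initial_simplex=s+np.array([[0,0,0],[.01,0,0],[0,.01,0],[0,0,2]]),xatol=2e-4,fatol=1e-4))
        if best is None or r.fun<best.fun: best=r
    v=best.x
    return v[0]*1000,v[1]*1000,(np.degrees(v[2]/10)+90)%180-90,best.fun
E
cat > m.py <<'E'
from h import *
for n in("top","side"): manip.snapshot(n)
B={1:(.45,-.305),2:(.632,0),3:(.469,0),4:(.457,-.123)}
E=[(.625,.155),(.455,.311),(.648,-.3),(.622,-.155)]
for k,p in B.items():
    mm={}
    for n in("top","side"):
        t=mask_near(f"breaker{k}_center",n,(*p,.045))
        if t: mm[n]=t[1]
    for s in [mm]+[{a:mm[a]} for a in mm]:print("b",k,list(s),np.round(fit("b",W[k],s,*p),2))
for p in E:
    mm={}
    for n in("top","side"):
        t=mask_near("enclosure1",n,(*p,.02))
        if t: mm[n]=t[1]
    print("e",p,list(mm),{k:np.round(fit("e",W[k],mm,*p),2).tolist() for k in W} if mm else 0)
E
python3 m.py
```

```text
b 1 ['top', 'side'] [ 4.4905e+02 -3.1209e+02 -8.9800e+00  1.1000e-01]
b 1 ['top'] [ 4.4843e+02 -3.1203e+02 -1.0190e+01  8.0000e-02]Traceback (most recent call last):
  File "m.py", line 10, in <module>
    for s in [mm]+[{a:mm[a]} for a in mm]:print("b",k,list(s),np.round(fit("b",W[k],s,*p),2))
                                                                       ~~~^^^^^^^^^^^^^^^
  File "h.py", line 39, in fit
    s=np.array([x0,y0,np.radians(a)*10]); r=minimize(cost,s,method="Nelder-Mead",options=dict(maxfev=100,initial_simplex=s+np.array([[0,0,0],[.01,0,0],[0,.01,0],[0,0,2]]),xatol=2e-4,fatol=1e-4))
                                            ~~~~~~~~^^^^^^^^^^^^^^^^^^^^^^^^^^^^^^^^^^^^^^^^^^^^^^^^^^^^^^^^^^^^^^^^^^^^^^^^^^^^^^^^^^^^^^^^^^^^^^^^^^^^^^^^^^^^^^^^^^^^^^^^^^^^^^^^^^^^^^^^^^^^^^
    res = _minimize_neldermead(fun, x0, args, callback, bounds=bounds,
                               **options)
    fxr = func(xr)
    fx = function(np.copy(x), *(wrapper_args + args))
  File "h.py", line 35, in cost
    r=render(cam(n),ps,[v[0],v[1],v[2]/10,z]); s+=1-np.minimum(r,m).sum()/np.maximum(r,m).sum()
             ~~~^^^
  File "h.py", line 5, in cam
    c=manip.get_calibration(n); return c
ValueError: time passes only in moves, steps and waits
```

```bash
sed -i 's/^def cam(n):/import functools\n@functools.cache\ndef cam(n):/' h.py; time python3 m.py
```

```text
b 1 ['top', 'side'] [ 4.4928e+02 -3.1200e+02 -1.1590e+01  1.2000e-01]
b 1 ['top'] [ 4.4827e+02 -3.1154e+02 -1.0920e+01  9.0000e-02]
b 1 ['side'] [ 4.5049e+02 -3.1320e+02 -1.0990e+01  1.4000e-01]
b 2 ['top', 'side'] [ 6.3836e+02 -2.4400e+00 -2.0310e+01  7.0000e-02]
b 2 ['top'] [ 6.3741e+02 -2.2300e+00 -2.0580e+01  4.0000e-02]
b 2 ['side'] [ 6.3968e+02 -1.9400e+00 -2.1180e+01  8.0000e-02]
b 3 ['top', 'side'] [ 4.6805e+02 -1.0750e+01 -6.8800e+00  7.0000e-02]
b 3 ['top'] [ 4.6759e+02 -1.0810e+01 -6.8300e+00  3.0000e-02]
b 3 ['side'] [ 4.696e+02 -9.700e+00 -4.600e+00  1.000e-01]
b 4 ['top', 'side'] [ 4.6278e+02 -1.3507e+02 -2.2110e+01  6.0000e-02]
b 4 ['top'] [ 4.6224e+02 -1.3508e+02 -2.2640e+01  3.0000e-02]
b 4 ['side'] [ 4.6374e+02 -1.3424e+02 -2.2300e+01  8.0000e-02]
e (0.625, 0.155) ['top', 'side'] {1: [620.81, 153.72, 6.31, 0.05], 2: [621.54, 150.95, 12.73, 0.25], 3: [623.6, 144.97, 16.07, 0.39], 4: [625.53, 132.72, 12.85, 0.48]}
e (0.455, 0.311) ['top', 'side'] {1: [453.99, 330.63, 1.31, 0.47], 2: [454.19, 322.86, 1.31, 0.31], 3: [454.45, 310.75, 0.46, 0.16], 4: [454.33, 306.3, 1.4, 0.02]}
e (0.648, -0.3) ['top', 'side'] {1: [646.06, -304.51, -1.1, 0.21], 2: [646.07, -305.92, -6.41, 0.04], 3: [646.56, -304.31, -3.82, 0.19], 4: [645.42, -312.25, -2.08, 0.31]}
e (0.622, -0.155) ['top', 'side'] {1: [622.16, -150.87, 28.18, 0.36], 2: [620.63, -147.17, 7.66, 0.18], 3: [620.71, -151.14, 6.4, 0.03], 4: [621.34, -153.96, 8.16, 0.16]}
real	5m12.652s
user	7m7.494s
sys	1m9.848s
```

```bash
cat >> h.py <<'E'
BR={1:(449,-312,-11),2:(638,-2.3,-20.5),3:(468,-10.5,-6.5),4:(462.7,-135,-22.3)}
EN={1:(620.8,153.7,6.3),2:(646,-306,-6.4),3:(620.7,-151,6.4),4:(454.3,306.3,1.4)}
def st(*targets):
    s=manip.read_state(); M=R.from_rotvec(s["orientation"]).as_matrix()
    p=s["ee_pos"]*1000; y=np.degrees(np.arctan2(M[1,1],M[0,1]))
    print("t",round(s["clock"],2),"tcp mm",p.round(1),"jaw",round(y,1),"gap",round(s["finger_gap"]*1000,1),"F",s["wrist_force"].round(1),"tilt",M[:,2].round(3),"q6",s["q"][5].round(2))
    for t in targets: print("d cm",((np.array(t[:2])-p[:2])/10).round(2),"turn",round((t[2]-y+90)%180-90,1))
E
python3 - <<'E'
from h import *
im=cv2.imread("pics/top0.png"); c=cam("top"); S=4
o=cv2.resize(im,None,fx=S,fy=S,interpolation=cv2.INTER_CUBIC)
for D,kd in((BR,"b"),(EN,"e")):
    for k,(x,y,a) in D.items():
        M=R.from_euler("z",np.radians(a)).as_matrix()
        for p in parts(kd,W[k]):
            uv=proj(c,p@M.T+[x/1000,y/1000,0]); cv2.polylines(o,[cv2.convexHull(((uv+.5)*S).astype(np.int32))],True,(0,255,0) if kd=="b" else (0,0,255),2)
o=o[115*S:355*S,190*S:515*S]; cv2.imwrite("pics/ov.png",cv2.resize(o,(800,590),interpolation=cv2.INTER_AREA))
st(BR[1])
E
```

```text
t 2.0 tcp mm [ 232.3 -580.2  222.5] jaw -68.2 gap 86.8 F [0.8 0.  0.1] tilt [ 0.  0. -1.] q6 -0.18
d cm [21.67 26.82] turn 57.2
```

View pics/ov.png

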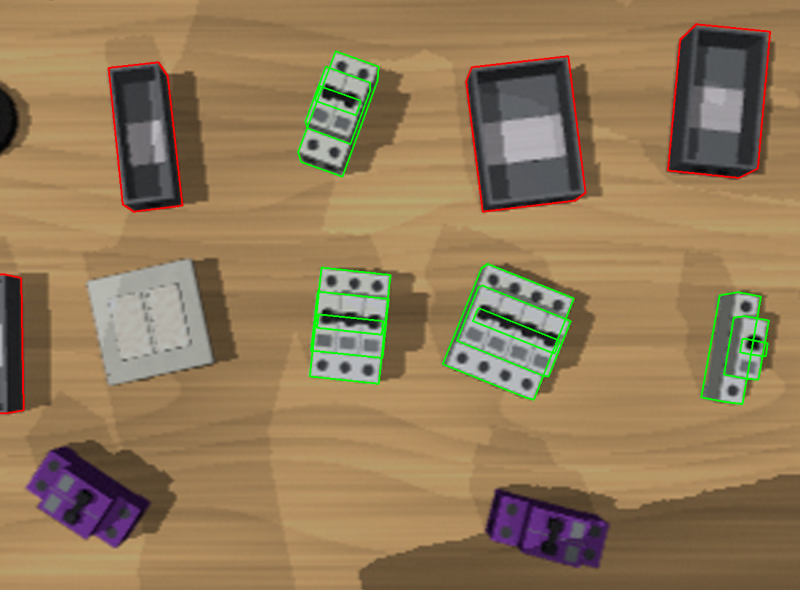

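The crop shows the fitted outlines lying on all four white breakers and on the enclosures.

Candidates for breaker2 are the white one at top-image (328,161) and the purple ones at (225,317) and (412,330). The white two-pole one fits the description, and the purple ones are the look-alikes to leave alone. The plate at (250,245) is not part of the job.

Now I move to breaker 1.

Request:
{"op": "send_rows", "data": {"increments": [[2.7, 3.35, 0, 7.2, 8.0], [2.7, 3.35, 0, 7.2, 8.0], [2.7, 3.35, 0, 7.2, 8.0], [2.7, 3.35, 0, 7.2, 8.0], [2.7, 3.35, 0, 7.2, 8.0], [2.7, 3.35, 0, 7.2, 8.0], [2.7, 3.35, 0, 7.2, 8.0], [2.8, 3.35, 0, 6.8, 8.0]], "grip_force": 30}}

```text
clock: 2.8
ee_pos: [0.4502, -0.3108, 0.2228]
orientation: [2.419, 2.004, 0.0]
wrist_force: [-0.2, -0.1, -1.1]
finger_gap: 0.0797
```

```bash
python3 -c "
from h import *
st(BR[1])"
```

```text
t 2.8 tcp mm [ 450.2 -310.8  222.8] jaw -10.7 gap 79.7 F [-0.2 -0.1 -1.1] tilt [ 0. -0. -1.] q6 -0.62
d cm [-0.12 -0.12] turn -0.3
```

Request:
{"op": "send_rows", "data": {"increments": [[-0.12, -0.12, -4.5, -0.3, 8.0], [0, 0, -4.5, 0, 8.0], [0, 0, -4.5, 0, 8.0], [0, 0, -2.5, 0, 8.0], [0, 0, -1.35, 0, 8.0], [0, 0, 0, 0, 4.0], [0, 0, 0, 0, 4.0], [0, 0, 0, 0, 4.0]]}}

```text
clock: 3.6
ee_pos: [0.4487, -0.3141, 0.05]
orientation: [2.427, 1.991, 0.0]
wrist_force: [0.9, 0.1, 0.2]
finger_gap: 0.0635
```

Request:
{"op": "send_rows", "data": {"increments": [[0, 0, 0, 0, 4.0], [0, 0, 0, 0, 4.0], [0, 0, 0, 0, 4.0], [0, 0, 0, 0, 4.0]]}}

```text
clock: 4.0
ee_pos: [0.4483, -0.3136, 0.0496]
orientation: [2.428, 1.992, -0.0]
wrist_force: [-0.3, -0.6, 3.6]
finger_gap: 0.045
```

```bash
python3 -c "
from h import *
st(EN[1])"
```

```text
t 4.0 tcp mm [ 448.3 -313.6   49.6] jaw -11.3 gap 45.0 F [-0.3 -0.6  3.6] tilt [ 0.    -0.001 -1.   ] q6 -0.62
d cm [17.25 46.73] turn 17.6
```

Request:
{"op": "send_rows", "data": {"increments": [[0, 0, 2, 0, 4.0], [0, 0, 4, 0, 4.0], [0, 0, 4, 0, 4.0], [0, 0, 4, 0, 4.0], [1.44, 3.9, 0, 1.5, 4.0], [1.44, 3.9, 0, 1.5, 4.0], [1.44, 3.9, 0, 1.5, 4.0], [1.44, 3.9, 0, 1.5, 4.0]]}}

```text
clock: 4.8
ee_pos: [0.5056, -0.1558, 0.1889]
orientation: [-2.321, -2.117, 0.0]
wrist_force: [1.1, -0.8, -1.0]
finger_gap: 0.0448
```

Request:
{"op": "send_rows", "data": {"increments": [[1.44, 3.9, 0, 1.5, 4.0], [1.44, 3.9, 0, 1.5, 4.0], [1.44, 3.9, 0, 1.5, 4.0], [1.44, 3.9, 0, 1.5, 4.0], [1.44, 3.9, 0, 1.5, 4.0], [1.44, 3.9, 0, 1.5, 4.0], [1.44, 3.9, 0, 1.5, 4.0], [1.44, 3.9, 0, 1.1, 4.0]]}}

```text
clock: 5.6
ee_pos: [0.6207, 0.1563, 0.1884]
orientation: [-2.094, -2.341, 0.002]
wrist_force: [0.4, -0.2, -1.3]
finger_gap: 0.0443
```

Request:
{"op": "send_rows", "data": {"increments": [[0, 0, 0, 0, 4.0], [0, 0, 0, 0, 4.0]]}}

```text
clock: 5.8
ee_pos: [0.6202, 0.1555, 0.1882]
orientation: [-2.092, -2.342, 0.003]
wrist_force: [0.4, 0.1, -0.8]
finger_gap: 0.0448
```

```bash
python3 -c "
from h import *
st(EN[1])
a=manip.snapshot('wrist');cv2.imwrite('pics/w1.png',a[:,:,::-1])
"
```

```text
t 5.8 tcp mm [620.2 155.5 188.2] jaw 6.4 gap 44.8 F [ 0.4  0.1 -0.8] tilt [-0.002 -0.001 -1.   ] q6 -0.04
d cm [ 0.06 -0.18] turn -0.1
```

View pics/w1.png

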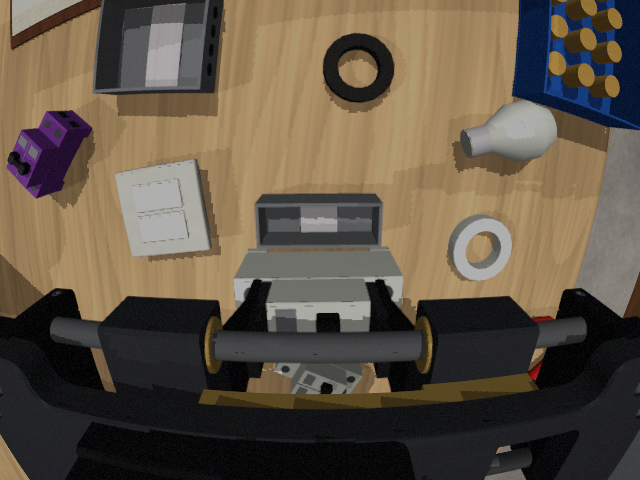

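The wrist picture shows breaker 1 upright between the fingers at (320,290), parallel to the narrow enclosure at (320,220). I'll lower it.

Request:
{"op": "send_rows", "data": {"increments": [[0.05, -0.15, -4.5, 0, 4.0], [0, 0, -4, 0, 4.0], [0, 0, -3, 0, 4.0], [0, 0, -1.2, 0, 4.0], [0, 0, -0.5, 0, 4.0], [0, 0, -0.3, 0, 4.0], [0, 0, 0, 0, 4.0]]}}

```text
clock: 6.55
ee_pos: [0.6225, 0.1528, 0.0553]
orientation: [2.095, 2.339, 0.003]
wrist_force: [0.4, -0.2, -1.9]
finger_gap: 0.0448
```

```bash
python3 -c "
from h import *
st(EN[1])"
```

```text
t 6.55 tcp mm [622.5 152.8  55.3] jaw 6.3 gap 44.8 F [ 0.4 -0.2 -1.9] tilt [ 0.002  0.    -1.   ] q6 -0.04
d cm [-0.17  0.09] turn 0.0
```

Request:
{"op": "send_rows", "data": {"increments": [[0, 0, -0.1, 0, 4.0], [0, 0, -0.1, 0, 4.0], [0, 0, 0, 0, 4.0], [0, 0, 0, 0, 4.0]]}}

```text
clock: 6.95
ee_pos: [0.6217, 0.1532, 0.0527]
orientation: [2.095, 2.34, 0.001]
wrist_force: [0.7, -0.3, 0.8]
finger_gap: 0.0449
```

Request:
{"op": "send_rows", "data": {"increments": [[0, 0, -0.1, 0, 4.0], [0, 0, 0, 0, 4.0]]}}

```text
clock: 7.15
ee_pos: [0.6218, 0.1532, 0.0526]
orientation: [2.095, 2.34, 0.001]
wrist_force: [-1.5, -0.6, 7.9]
finger_gap: 0.0447
```

Contact is at 7.9 N, so it is on the floor. I'll release and lift.

Request:
{"op": "send_rows", "data": {"increments": [[0, 0, 0, 0, 7.5], [0, 0, 0, 0, 7.5], [0, 0, 0, 0, 7.5], [0, 0, 0, 0, 7.5], [0, 0, 2, 0, 7.5], [0, 0, 4, 0, 7.5], [0, 0, 4, 0, 7.5], [0, 0, 2, 0, 7.5]]}}

```text
clock: 7.95
ee_pos: [0.6233, 0.1533, 0.1746]
orientation: [2.093, 2.338, 0.006]
wrist_force: [1.1, 1.0, -0.7]
finger_gap: 0.0749
```

```bash
python3 -c "
from h import *
st(BR[2])"
```

```text
t 7.95 tcp mm [623.3 153.3 174.6] jaw 6.3 gap 74.9 F [ 1.1  1.  -0.7] tilt [ 0.006  0.    -1.   ] q6 -0.04
d cm [  1.47 -15.56] turn -26.8
```

Request:
{"op": "send_rows", "data": {"increments": [[0.3, -3.1, 0, -5.4, 7.5], [0.3, -3.1, 0, -5.4, 7.5], [0.3, -3.1, 0, -5.4, 7.5], [0.3, -3.1, 0, -5.4, 7.5], [0.3, -3.1, 0, -5.2, 7.5], [0, 0, -3, 0, 7.5], [0, 0, -3, 0, 7.5], [0, 0, 0, 0, 7.5]]}}

```text
clock: 8.75
ee_pos: [0.6328, -0.0019, 0.1068]
orientation: [-2.576, -1.786, 0.011]
wrist_force: [-0.9, 1.3, 0.3]
finger_gap: 0.0752
```

```bash
python3 -c "
from h import *
st(BR[2])"
```

```text
t 8.75 tcp mm [632.8  -1.9 106.8] jaw -20.5 gap 75.2 F [-0.9  1.3  0.3] tilt [-0.01   0.002 -1.   ] q6 0.18
d cm [ 0.52 -0.04] turn 0.0
```

Request:
{"op": "send_rows", "data": {"increments": [[0.3, 0, -2, 0, 8.0], [0, 0, -1.5, 0, 8.0], [0, 0, 0, 0, 8.0], [0, 0, 0, 0, 8.0]]}}

```text
clock: 9.15
ee_pos: [0.6395, -0.0017, 0.0764]
orientation: [-2.581, -1.792, 0.0]
wrist_force: [1.0, -0.4, 0.7]
finger_gap: 0.0796
```

```bash
python3 -c "
from h import *
st(BR[2])"
```

```text
t 9.15 tcp mm [639.5  -1.7  76.4] jaw -20.5 gap 79.6 F [ 1.  -0.4  0.7] tilt [-0. -0. -1.] q6 0.18
d cm [-0.15 -0.06] turn -0.0
```

Now down to about 49.5 mm, then grip and lift.

Request:
{"op": "send_rows", "data": {"increments": [[-0.1, 0, -1.5, 0, 8.0], [0, 0, -1.0, 0, 8.0], [0, 0, -0.2, 0, 8.0], [0, 0, 0, 0, 4.0], [0, 0, 0, 0, 4.0], [0, 0, 0, 0, 4.0], [0, 0, 0, 0, 4.0], [0, 0, 0, 0, 4.0]]}}

```text
clock: 9.95
ee_pos: [0.6386, -0.0019, 0.0494]
orientation: [2.581, 1.791, 0.001]
wrist_force: [-0.5, 0.3, 0.9]
finger_gap: 0.048
```

Request:
{"op": "send_rows", "data": {"increments": [[0, 0, 0, 0, 4.0], [0, 0, 0, 0, 4.0], [0, 0, 0, 0, 4.0]]}}

```text
clock: 10.25
ee_pos: [0.6384, -0.0019, 0.0493]
orientation: [2.581, 1.791, 0.0]
wrist_force: [-0.4, 0.4, 1.8]
finger_gap: 0.045
```

```bash
python3 -c "
from h import *
st(EN[2])"
```

```text
t 10.25 tcp mm [638.4  -1.9  49.3] jaw -20.5 gap 45.0 F [-0.4  0.4  1.8] tilt [ 0.  0. -1.] q6 0.18
d cm [  0.76 -30.41] turn 14.1
```

Request:
{"op": "send_rows", "data": {"increments": [[0, 0, 2, 0, 4.0], [0, 0, 4, 0, 4.0], [0, 0, 4, 0, 4.0], [0, 0, 1.5, 0, 4.0], [0.1, -3.8, 0, 1.8, 4.0], [0.1, -3.8, 0, 1.8, 4.0], [0.1, -3.8, 0, 1.8, 4.0], [0.1, -3.8, 0, 1.8, 4.0]]}}

```text
clock: 11.05
ee_pos: [0.6418, -0.1549, 0.1634]
orientation: [-2.461, -1.951, 0.001]
wrist_force: [-0.4, -0.2, -1.8]
finger_gap: 0.0448
```

Request:
{"op": "send_rows", "data": {"increments": [[0.1, -3.8, 0, 1.8, 4.0], [0.1, -3.8, 0, 1.8, 4.0], [0.1, -3.8, 0, 1.8, 4.0], [0.1, -3.8, 0, 1.5, 4.0], [0, 0, -4, 0, 4.0], [0, 0, -1.5, 0, 4.0], [0, 0, 0, 0, 4.0], [0, 0, 0, 0, 4.0]]}}

```text
clock: 11.85
ee_pos: [0.6462, -0.3045, 0.1085]
orientation: [-2.339, -2.094, 0.0]
wrist_force: [0.7, 0.4, -2.0]
finger_gap: 0.045
```

```bash
python3 -c "
from h import *
st(EN[2])
"
```

```text
t 11.85 tcp mm [ 646.2 -304.5  108.5] jaw -6.3 gap 45.0 F [ 0.7  0.4 -2. ] tilt [-0.001  0.001 -1.   ] q6 -0.49
d cm [-0.02 -0.15] turn -0.1
```

Request:
{"op": "send_rows", "data": {"increments": [[0, -0.15, -2.5, 0, 4.0], [0, 0, -1.5, 0, 4.0], [0, 0, -1.0, 0, 4.0], [0, 0, -0.4, 0, 4.0], [0, 0, -0.15, 0, 4.0], [0, 0, 0, 0, 4.0], [0, 0, 0, 0, 4.0]]}}

```text
clock: 12.55
ee_pos: [0.6469, -0.3077, 0.0544]
orientation: [2.341, 2.093, 0.001]
wrist_force: [0.5, 0.5, -1.7]
finger_gap: 0.0447
```

Request:
{"op": "send_rows", "data": {"increments": [[0, 0, -0.1, 0, 4.0], [0, 0, 0, 0, 4.0]]}}

```text
clock: 12.75
ee_pos: [0.6465, -0.3075, 0.0529]
orientation: [2.341, 2.094, 0.0]
wrist_force: [0.6, 0.4, -2.5]
finger_gap: 0.0446
```

Request:
{"op": "send_rows", "data": {"increments": [[0, 0, -0.1, 0, 4.0], [0, 0, 0, 0, 4.0]]}}

```text
clock: 12.95
ee_pos: [0.6467, -0.3076, 0.0523]
orientation: [2.341, 2.094, 0.0]
wrist_force: [-0.4, 0.3, 2.1]
finger_gap: 0.0447
```

Request:
{"op": "send_rows", "data": {"increments": [[0, 0, -0.05, 0, 4.0], [0, 0, 0, 0, 4.0]]}}

```text
clock: 13.15
ee_pos: [0.6466, -0.3076, 0.0523]
orientation: [2.341, 2.094, 0.0]
wrist_force: [-2.1, 0.2, 4.8]
finger_gap: 0.0449
```

Seated. I'll release, lift, and go on to breaker 3.

Request:
{"op": "send_rows", "data": {"increments": [[0, 0, 0, 0, 7.5], [0, 0, 0, 0, 7.5], [0, 0, 0, 0, 7.5], [0, 0, 0, 0, 7.5], [0, 0, 2, 0, 7.5], [0, 0, 4, 0, 7.5], [0, 0, 4, 0, 7.5], [0, 0, 2, 0, 7.5]]}}

```text
clock: 13.95
ee_pos: [0.6482, -0.3085, 0.1751]
orientation: [2.337, 2.09, 0.002]
wrist_force: [0.1, -0.5, 0.2]
finger_gap: 0.0747
```

```bash
python3 -c "
from h import *
st(BR[3])"
```

```text
t 13.95 tcp mm [ 648.2 -308.5  175.1] jaw -6.4 gap 74.7 F [ 0.1 -0.5  0.2] tilt [ 0.005 -0.003 -1.   ] q6 -0.49
d cm [-18.02  29.8 ] turn -0.1
```

Request:
{"op": "send_rows", "data": {"increments": [[-2.24, 3.72, 0, 0, 8.0], [-2.24, 3.72, 0, 0, 8.0], [-2.24, 3.72, 0, 0, 8.0], [-2.24, 3.72, 0, 0, 8.0], [-2.24, 3.72, 0, 0, 8.0], [-2.24, 3.72, 0, 0, 8.0], [-2.24, 3.72, 0, 0, 8.0], [-2.24, 3.72, 0, 0, 8.0]]}}

```text
clock: 14.75
ee_pos: [0.4663, -0.0086, 0.1712]
orientation: [2.342, 2.093, 0.001]
wrist_force: [0.8, 0.9, -0.3]
finger_gap: 0.08
```

Request:
{"op": "send_rows", "data": {"increments": [[0, 0, -4, 0, 8.0], [0, 0, -3, 0, 8.0], [0, 0, -2, 0, 8.0], [0, 0, 0, 0, 8.0], [0, 0, 0, 0, 8.0]]}}

```text
clock: 15.25
ee_pos: [0.4674, -0.0099, 0.0811]
orientation: [-2.342, -2.094, 0.0]
wrist_force: [0.3, 0.5, 0.4]
finger_gap: 0.0801
```

```bash
python3 -c "
from h import *
st(BR[3])"
```

```text
t 15.25 tcp mm [467.4  -9.9  81.1] jaw -6.4 gap 80.1 F [0.3 0.5 0.4] tilt [-0.  0. -1.] q6 -0.15
d cm [ 0.06 -0.06] turn -0.1
```

Request:
{"op": "send_rows", "data": {"increments": [[0, 0, -2, 0, 8.0], [0, 0, -1.0, 0, 8.0], [0, 0, -0.2, 0, 8.0], [0, 0, 0, 0, 4.0], [0, 0, 0, 0, 4.0], [0, 0, 0, 0, 4.0], [0, 0, 0, 0, 4.0], [0, 0, 0, 0, 4.0]]}}

```text
clock: 16.05
ee_pos: [0.4673, -0.0098, 0.0493]
orientation: [2.341, 2.094, 0.0]
wrist_force: [0.5, -0.5, 0.3]
finger_gap: 0.0481
```

Request:
{"op": "send_rows", "data": {"increments": [[0, 0, 0, 0, 4.0], [0, 0, 0, 0, 4.0], [0, 0, 0, 0, 4.0]]}}

```text
clock: 16.35
ee_pos: [0.4675, -0.0099, 0.0492]
orientation: [2.341, 2.094, 0.001]
wrist_force: [0.0, 0.6, 3.6]
finger_gap: 0.0448
```

```bash
python3 -c "
from h import *
st(EN[3])"
```

```text
t 16.35 tcp mm [467.5  -9.9  49.2] jaw -6.4 gap 44.8 F [0.  0.6 3.6] tilt [ 0.001 -0.    -1.   ] q6 -0.15
d cm [ 15.32 -14.11] turn 12.8
```

Request:
{"op": "send_rows", "data": {"increments": [[0, 0, 2, 0, 4.0], [0, 0, 4, 0, 4.0], [0, 0, 4, 0, 4.0], [0, 0, 2, 0, 4.0], [0, 0, 0, 0, 4.0]]}}

```text
clock: 16.85
ee_pos: [0.4686, -0.0101, 0.1711]
orientation: [2.338, 2.092, 0.005]
wrist_force: [0.2, 0.5, -4.4]
finger_gap: 0.0448
```

Request:
{"op": "send_rows", "data": {"increments": [[3.06, -2.82, 0, 2.6, 4.0], [3.06, -2.82, 0, 2.6, 4.0], [3.06, -2.82, 0, 2.6, 4.0], [3.06, -2.82, 0, 2.6, 4.0], [3.06, -2.82, 0, 2.4, 4.0], [0, 0, -4, 0, 4.0], [0, 0, -2, 0, 4.0], [0, 0, 0, 0, 4.0]]}}

```text
clock: 17.65
ee_pos: [0.6152, -0.1491, 0.1021]
orientation: [-2.085, -2.331, 0.007]
wrist_force: [-1.8, 1.1, -3.5]
finger_gap: 0.0445
```

Request:
{"op": "send_rows", "data": {"increments": [[0, 0, 0, 0, 4.0]]}}

```text
clock: 17.75
ee_pos: [0.6189, -0.1502, 0.1068]
orientation: [-2.091, -2.339, 0.002]
wrist_force: [-0.4, -0.3, -3.5]
finger_gap: 0.0449
```

```bash
python3 -c "
from h import *
st(EN[3])"
```

```text
t 17.75 tcp mm [ 618.9 -150.2  106.8] jaw 6.4 gap 44.9 F [-0.4 -0.3 -3.5] tilt [-0.004  0.002 -1.   ] q6 -0.53
d cm [ 0.18 -0.08] turn -0.0
```

Request:
{"op": "send_rows", "data": {"increments": [[0.1, 0, -2.5, 0, 4.0], [0, 0, -1.5, 0, 4.0], [0, 0, -1.0, 0, 4.0], [0, 0, -0.4, 0, 4.0], [0, 0, -0.1, 0, 4.0], [0, 0, 0, 0, 4.0], [0, 0, 0, 0, 4.0]]}}

```text
clock: 18.45
ee_pos: [0.6218, -0.1511, 0.0549]
orientation: [2.092, 2.341, 0.001]
wrist_force: [0.4, 0.4, -2.7]
finger_gap: 0.0449
```

Request:
{"op": "send_rows", "data": {"increments": [[0, 0, -0.1, 0, 4.0], [0, 0, 0, 0, 4.0]]}}

```text
clock: 18.65
ee_pos: [0.6214, -0.1509, 0.0534]
orientation: [2.093, 2.342, 0.0]
wrist_force: [-0.3, -0.5, -3.5]
finger_gap: 0.0446
```

Request:
{"op": "send_rows", "data": {"increments": [[0, 0, -0.1, 0, 4.0], [0, 0, 0, 0, 4.0]]}}

```text
clock: 18.85
ee_pos: [0.6214, -0.1509, 0.0523]
orientation: [2.093, 2.342, 0.0]
wrist_force: [0.2, 0.3, -1.7]
finger_gap: 0.0447
```

Request:
{"op": "send_rows", "data": {"increments": [[0, 0, -0.1, 0, 4.0], [0, 0, 0, 0, 4.0]]}}

```text
clock: 19.05
ee_pos: [0.6215, -0.1509, 0.0523]
orientation: [2.093, 2.342, 0.0]
wrist_force: [-1.7, 0.5, 5.7]
finger_gap: 0.0448
```

Request:
{"op": "send_rows", "data": {"increments": [[0, 0, 0, 0, 7.5], [0, 0, 0, 0, 7.5], [0, 0, 0, 0, 7.5], [0, 0, 0, 0, 7.5], [0, 0, 2, 0, 7.5], [0, 0, 4, 0, 7.5], [0, 0, 4, 0, 7.5], [0, 0, 2, 0, 7.5]]}}

```text
clock: 19.85
ee_pos: [0.623, -0.1515, 0.1746]
orientation: [2.09, 2.338, 0.003]
wrist_force: [0.4, -0.6, -0.6]
finger_gap: 0.075
```

```bash
python3 -c "
from h import *
st(BR[4])"
```

```text
t 19.85 tcp mm [ 623.  -151.5  174.6] jaw 6.4 gap 75.0 F [ 0.4 -0.6 -0.6] tilt [ 0.005 -0.002 -1.   ] q6 -0.52
d cm [-16.03   1.65] turn -28.7
```

Request:
{"op": "send_rows", "data": {"increments": [[-3.18, 0.32, 0, -5.7, 8.0], [-3.18, 0.32, 0, -5.7, 8.0], [-3.18, 0.32, 0, -5.7, 8.0], [-3.18, 0.32, 0, -5.7, 8.0], [-3.18, 0.32, 0, -5.9, 8.0], [0, 0, -4, 0, 8.0], [0, 0, -3, 0, 8.0], [0, 0, -2, 0, 8.0]]}}

```text
clock: 20.65
ee_pos: [0.4615, -0.1346, 0.0798]
orientation: [-2.608, -1.749, 0.001]
wrist_force: [0.7, -0.1, -0.5]
finger_gap: 0.0799
```

Request:
{"op": "send_rows", "data": {"increments": [[0, 0, 0, 0, 8.0], [0, 0, 0, 0, 8.0]]}}

```text
clock: 20.85
ee_pos: [0.4623, -0.1349, 0.0811]
orientation: [-2.609, -1.75, 0.0]
wrist_force: [0.2, 0.3, 1.0]
finger_gap: 0.0799
```

```bash
python3 -c "
from h import *
st(BR[4])"
```

```text
t 20.85 tcp mm [ 462.3 -134.9   81.1] jaw -22.3 gap 79.9 F [0.2 0.3 1. ] tilt [-0.  0. -1.] q6 -0.13
d cm [ 0.04 -0.01] turn -0.0
```

Request:
{"op": "send_rows", "data": {"increments": [[0, 0, -2, 0, 8.0], [0, 0, -1.0, 0, 8.0], [0, 0, -0.2, 0, 8.0], [0, 0, 0, 0, 4.0], [0, 0, 0, 0, 4.0], [0, 0, 0, 0, 4.0], [0, 0, 0, 0, 4.0], [0, 0, 0, 0, 4.0]], "grip_force": 40}}

```text
clock: 21.65
ee_pos: [0.4624, -0.1349, 0.0494]
orientation: [2.608, 1.75, 0.0]
wrist_force: [-0.4, 0.0, -0.0]
finger_gap: 0.0482
```

Request:
{"op": "send_rows", "data": {"increments": [[0, 0, 0, 0, 4.0], [0, 0, 0, 0, 4.0], [0, 0, 0, 0, 4.0]]}}

```text
clock: 21.95
ee_pos: [0.4624, -0.1349, 0.0493]
orientation: [2.608, 1.75, 0.0]
wrist_force: [0.7, 0.5, 4.2]
finger_gap: 0.0447
```

```bash
python3 -c "
from h import *
st(EN[4])"
```

```text
t 21.95 tcp mm [ 462.4 -134.9   49.3] jaw -22.3 gap 44.7 F [0.7 0.5 4.2] tilt [ 0. -0. -1.] q6 -0.13
d cm [-0.81 44.12] turn 23.7
```

Request:
{"op": "send_rows", "data": {"increments": [[0, 0, 2, 0, 4.0], [0, 0, 4, 0, 4.0], [0, 0, 4, 0, 4.0], [0, 0, 2, 0, 4.0], [-0.07, 3.68, 0, 2, 4.0], [-0.07, 3.68, 0, 2, 4.0], [-0.07, 3.68, 0, 2, 4.0], [-0.07, 3.68, 0, 2, 4.0]]}}

```text
clock: 22.75
ee_pos: [0.4577, 0.014, 0.168]
orientation: [-2.478, -1.927, 0.003]
wrist_force: [1.4, -0.1, -5.4]
finger_gap: 0.0448
```

Request:
{"op": "send_rows", "data": {"increments": [[-0.07, 3.68, 0, 2, 4.0], [-0.07, 3.68, 0, 2, 4.0], [-0.07, 3.68, 0, 2, 4.0], [-0.07, 3.68, 0, 2, 4.0], [-0.07, 3.68, 0, 2, 4.0], [-0.07, 3.68, 0, 2, 4.0], [-0.07, 3.68, 0, 2, 4.0], [-0.07, 3.68, 0, 1.7, 4.0]]}}

```text
clock: 23.55
ee_pos: [0.452, 0.3077, 0.1674]
orientation: [-2.191, -2.249, 0.006]
wrist_force: [1.4, -0.7, -5.1]
finger_gap: 0.0446
```

Request:
{"op": "send_rows", "data": {"increments": [[0, 0, -4, 0, 4.0], [0, 0, -2, 0, 4.0], [0, 0, 0, 0, 4.0], [0, 0, 0, 0, 4.0]]}}

```text
clock: 23.95
ee_pos: [0.4529, 0.3064, 0.1081]
orientation: [-2.193, -2.248, 0.004]
wrist_force: [0.1, -0.5, -4.8]
finger_gap: 0.0443
```

```bash
python3 -c "
from h import *
st(EN[4])"
```

```text
t 23.95 tcp mm [452.9 306.4 108.1] jaw 1.4 gap 44.3 F [ 0.1 -0.5 -4.8] tilt [-0.003 -0.001 -1.   ] q6 0.37
d cm [ 0.14 -0.01] turn -0.0
```

Request:
{"op": "send_rows", "data": {"increments": [[0.1, 0, -2.5, 0, 4.0], [0, 0, -1.5, 0, 4.0], [0, 0, -1.0, 0, 4.0], [0, 0, -0.4, 0, 4.0], [0, 0, -0.1, 0, 4.0], [0, 0, 0, 0, 4.0], [0, 0, 0, 0, 4.0]]}}

```text
clock: 24.65
ee_pos: [0.4555, 0.3071, 0.0549]
orientation: [2.193, 2.248, 0.003]
wrist_force: [-0.2, -0.4, -6.8]
finger_gap: 0.0452
```

Request:
{"op": "send_rows", "data": {"increments": [[0, 0, -0.1, 0, 4.0], [0, 0, 0, 0, 4.0]]}}

```text
clock: 24.85
ee_pos: [0.455, 0.3069, 0.0533]
orientation: [2.194, 2.249, 0.001]
wrist_force: [-0.5, 0.3, -6.0]
finger_gap: 0.0449
```

Request:
{"op": "send_rows", "data": {"increments": [[0, 0, -0.1, 0, 4.0], [0, 0, 0, 0, 4.0]]}}

```text
clock: 25.05
ee_pos: [0.455, 0.3069, 0.0523]
orientation: [2.194, 2.249, 0.001]
wrist_force: [-0.5, 0.7, -3.9]
finger_gap: 0.0446
```

Request:
{"op": "send_rows", "data": {"increments": [[0, 0, -0.1, 0, 4.0], [0, 0, 0, 0, 4.0]]}}

```text
clock: 25.25
ee_pos: [0.455, 0.307, 0.0523]
orientation: [2.194, 2.249, 0.001]
wrist_force: [-1.3, -1.3, 4.5]
finger_gap: 0.0449
```

Request:
{"op": "send_rows", "data": {"increments": [[0, 0, 0, 0, 7.5], [0, 0, 0, 0, 7.5], [0, 0, 0, 0, 7.5], [0, 0, 0, 0, 7.5], [0, 0, 2, 0, 7.5], [0, 0, 4, 0, 7.5], [0, 0, 4, 0, 7.5], [0, 0, 4, 0, 7.5]]}}

```text
clock: 26.05
ee_pos: [0.4545, 0.3066, 0.1922]
orientation: [-2.194, -2.248, 0.001]
wrist_force: [0.7, 0.2, 0.1]
finger_gap: 0.0748
```

Request:
{"op": "send_rows", "data": {"increments": [[0, -4, 1, 0, 7.5], [0, -4, 1, 0, 7.5], [0, -4, 0, 0, 7.5], [0, -4, 0, 0, 7.5], [0, -4, 0, 0, 7.5], [0, -4, 0, 0, 7.5], [0, 0, 0, 0, 7.5], [0, 0, 0, 0, 7.5]]}}

```text
clock: 26.85
ee_pos: [0.4548, 0.0661, 0.211]
orientation: [-2.197, -2.245, -0.0]
wrist_force: [-0.1, -0.0, 0.9]
finger_gap: 0.0752
```

```bash
python3 - <<'E'
from h import *
st()
P={}
for n in("top","side"):
    im=manip.snapshot(n)[:,:,::-1].copy()
    r=im[110:350,130:530] if n=="top" else im[110:450,160:440]
    cv2.imwrite(f"pics/{n}9.png",cv2.resize(r,None,fx=1.7,fy=1.7,interpolation=cv2.INTER_CUBIC))
E
```

```text
t 26.85 tcp mm [454.8  66.1 211. ] jaw 1.3 gap 75.2 F [-0.1 -0.   0.9] tilt [-0.  0. -1.] q6 -0.12
```

View pics/top9.png

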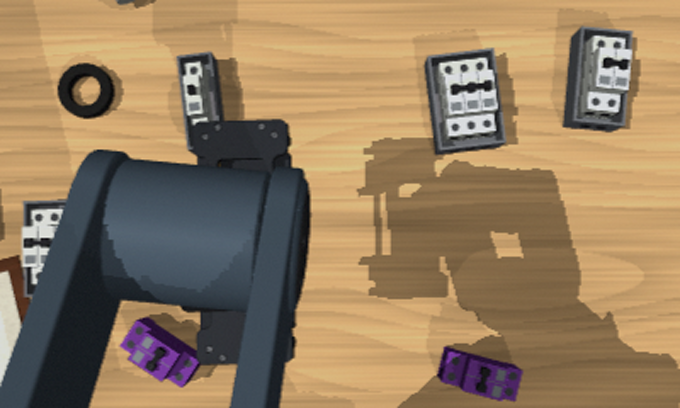

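View pics/side9.png

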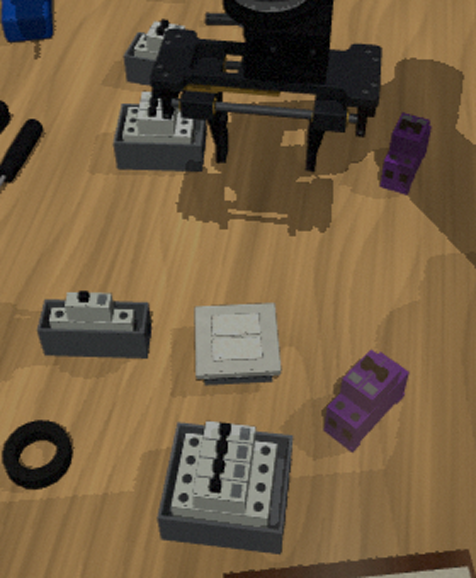

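Top crop: breakers 1, 3 and 2 stand in their enclosures at (197,100), (467,100) and (605,75), with breaker 4 partly hidden at (42,245). Side crop: breakers 1 and 4 sit level below the rims at (90,320) and (222,485), and breaker 3 at (158,130). The purple ones have not moved, so I'm handing in.

```bash
python3 -c "
from h import *
print(manip.sign_off())"
```

```text
the job is handed in; nothing more can be done
None
```

All four breakers are in their matching enclosures, placed in order from one-pole to four-pole, and the job was handed in at about 27 s of the 109 s allowed.

- **Placing:** I lowered each breaker until the wrist force showed contact with the floor (about 5–8 N). At contact the gripper was 3 mm higher than when it picked the breaker up from the bench, which is the thickness of the enclosure floor. I then let go and backed the arm clear.
- **Last checks:** The final top and side pictures show all four upright, toggles up and inside the rims. The purple look-alikes are untouched. In those pictures the arm partly hides breakers 1 and 4 from above and breaker 2 from the side, but each is clear in the other view. I did not take a separate measurement of final depth beyond the contact heights.
- **Failures and disagreements:** No motion check failed. My first fitting script stopped because it asked for the camera calibration too often. The top and side fits of the breakers differed by about 1–2 mm, which was well within the clearance.

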